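Scoop glazed beads into the pot and lid it

ROBOT

A 6-joint arm with a two-finger parallel gripper is mounted at the origin on the work surface; the furniture and walls round the work are solid. World frame = base frame: x ahead of the robot, y to its left, z up, the work surface at z = 0. Lengths are in mm, angles in degrees, forces in N, time in s.
With the tool pointing down it reaches from about 300 to 850 mm from the base axis. Payload 4.2 kg.
Tool frame: the origin (TCP) lies on the centre line of the jaws, within the pads' length; the fingertips stand 14 mm ahead of it and the grasp point (between the pads) lies 5 mm behind it; z points along the fingers, y is the line along which they close (so a half turn about z gives the same grasp; the last joint's range is limited). The gripper opens to 91 mm and grips with 3 to 60 N. Pads are 32 mm wide; open, the fingers measure 118 mm over their backs; the gripper's body (76 mm by 178 mm) begins 60 mm behind the grasp point.
Start: joints at [73.969, 18.312, 89.639, -0, 72.044, -1.146], TCP at [147.711, 555.719, 227.976] pointing down, gripper open.
Joint ranges: [-177.97, 177.97], [-48.28, 115.42], [12.27, 149.76], [-77.06, 257.06], [2.81, 150.46], [-146.56, 146.56]. Speed limits (degrees/s): [147.25, 147.25, 180, 180, 180, 180].

INTERFACE

Orientations are given as [roll, pitch, yaw] about the fixed x, y, z axes, in that order (R = Rz(yaw) Ry(pitch) Rx(roll)).
In Python, from workcell import * gives the robot as it stands. The module is installed in compiled form; this text tells all that it offers.
- The arm moves only by the shell command python3 -m crank 'ROWS' [FORCE]. ROWS is JSON, a list of rows, each an object of numbers: "grip": the finger opening in m, from 0 to 0.0912; "x", "y", "z": the shift along the tool's x, y, z in m; "yaw": the turn about the tool's z in rad. In form: [{"grip": .., "x": .., "y": .., "z": .., "yaw": ..}, ...]. A call has exactly 5 rows; each row is the pose to reach, as a shift and turn from the pose commanded when the call began, along the tool's axes at that moment; what a row does not reach only later rows make up. A row lasts 1/12 s, in which the tool goes at most 41.7 mm and 7.16 degrees, less where a joint would pass 70% of its speed; a pose out of reach is approached as far as the arm can. A call with a gripper value outside its range is refused whole. The fingers move at their own pace and stop on an object; FORCE is the grip in N (left out, the last holds). Time passes only in rows, so rows that repeat a pose let the fingers close, or fill a call up. It gives the time, the measured TCP pose, the force, the opening and the grip force at its end, in the units of the state.
- state(): the state, without advancing time (a new reading comes with each control period).
- grab_frame(name): name is "scene" or "side" or "wrist"; returns the picture (384x512x3 uint8, red, green, blue); there is no depth.
- camera_model(name): a dict with "intrinsics" (3x3 intrinsics, pixels), "distortion" ([k1, k2, p1, p2, k3] as OpenCV has them; the pictures are not rectified), "R" (3x3) and "t" (3): a world point X has camera coordinates R X + t. Camera axes: x right, y down, z forward; pixel columns grow to the right and rows downward; lengths in mm; the calibration is good to about 2 mm. A picture is of the moment at which its call begins: read the wrist's pose just before it. camera_model takes no time and is no camera call; for the wrist camera it gives the pose at the moment of the call.
- job_done(): hands the job in; it is judged then, once.
The state is a dict: "time_s": time; "qpos": joint angles; "qvel": joint speeds; "effort": joint torques, N m; "ee_pos": TCP position; "ee_rot": TCP orientation; "force": force on the tool from outside, world axes, zero at the start; "torque": the same for the moment, N m; "gripper_width": finger opening in mm; "gripper_force": force on a finger pad.
Only numpy, scipy, OpenCV 4.12 (cv2) and the standard library are available. Lean on these libraries where they do the work, as an engineer would, in place of code of your own. Each camera call takes 0.05 s, during which the arm holds its last target. There are 200 camera calls.

TASK

With the hand scoop, ladle blue beads out of the steel tray into the white pot until at least four are in it; never touch a bead with the fingers, and any beads you do not transfer must stay in the tray. Stand the scoop back on the bare table on its flat bottom, empty, then close the pot with its black lid so that it sits flat and fully home. Do not tip the pot over or knock the white bottle that stands beyond the pot.

Things in the scene. Friction and masses are not known exactly. Their poses are not given: they have to be found in the camera images.
- scoop: hand scoop, 0.13 kg: flat steel pan 76 mm long (x), 62 mm wide (y; 58 inside), 2 mm sheet, side walls 26 mm high, back wall 28 mm, open at the nose (+x end). A stem at the back carries a black grip bar above and behind the pan, 86 mm long along x, 16 mm wide, 20 mm high. Origin at the centre of the pan's underside, z up. It starts flat on the table
- scoop_grip (a point): centre of the scoop's grip bar: 58 mm behind the scoop's origin and 88 mm above the pan's underside (bar from 78 to 98 mm above it)
- scoop_nose (a point): middle of the scoop's open front edge at its underside, 38 mm ahead of the scoop's origin
- scoop_pan (a point): centre of the scoop's pan, 14 mm above its underside
- tray: open steel tray fixed to the table: 184 mm long along its own y, 122 mm wide along its own x (inside 180 x 116), 2 mm floor, 2 mm walls to 50 mm high. Origin under its centre on the table. Its own +y end points away from the robot; the beads start in that half, the near end is free
- pot: white round pot, 87 mm across, 57 mm high, open mouth about 72 mm across, inner floor at about 8 mm, loose on the table. Origin at the centre of its underside
- pot_inside (a point): centre of the pot's hollow, 30 mm above its underside
- pot_rim (a point): centre of the pot's mouth, 57 mm above its underside
- lid: black round lid of the pot, lying right way up on the table: plug 61 mm across from 0 to 4 mm, disc 84 mm across from 4 to 10 mm, knob 20 mm across from 10 to 24 mm above its origin, which is the centre of its underside. Seated on the pot, its origin is 53 mm above the pot's
- bottle: white bud bottle, 48 mm across, 103 mm high, a bystander standing loose beyond the pot (the row of others at the left is fixed). Origin at the centre of its underside
- bead0: blue glazed bead 1 of 10, origin at its centre, barrel-shaped, 20 mm across, 16 mm high, 12 g, flat ends 10 mm across, slippery. It starts on a flat end in the tray, centre 8 mm above the tray floor
- bead1: blue glazed bead 2 of 10, origin at its centre, barrel-shaped, 20 mm across, 16 mm high, 12 g, flat ends 10 mm across, slippery. It starts on a flat end in the tray, centre 8 mm above the tray floor
- bead2: blue glazed bead 3 of 10, origin at its centre, barrel-shaped, 20 mm across, 16 mm high, 12 g, flat ends 10 mm across, slippery. It starts on a flat end in the tray, centre 8 mm above the tray floor
- bead3: blue glazed bead 4 of 10, origin at its centre, barrel-shaped, 20 mm across, 16 mm high, 12 g, flat ends 10 mm across, slippery. It starts on a flat end in the tray, centre 8 mm above the tray floor
- bead4: blue glazed bead 5 of 10, origin at its centre, barrel-shaped, 20 mm across, 16 mm high, 12 g, flat ends 10 mm across, slippery. It starts on a flat end in the tray, centre 8 mm above the tray floor
- bead5: blue glazed bead 6 of 10, origin at its centre, barrel-shaped, 20 mm across, 16 mm high, 12 g, flat ends 10 mm across, slippery. It starts on a flat end in the tray, centre 8 mm above the tray floor
- bead6: blue glazed bead 7 of 10, origin at its centre, barrel-shaped, 20 mm across, 16 mm high, 12 g, flat ends 10 mm across, slippery. It starts on a flat end in the tray, centre 8 mm above the tray floor
- bead7: blue glazed bead 8 of 10, origin at its centre, barrel-shaped, 20 mm across, 16 mm high, 12 g, flat ends 10 mm across, slippery. It starts on a flat end in the tray, centre 8 mm above the tray floor
- bead8: blue glazed bead 9 of 10, origin at its centre, barrel-shaped, 20 mm across, 16 mm high, 12 g, flat ends 10 mm across, slippery. It starts on a flat end in the tray, centre 8 mm above the tray floor
- bead9: blue glazed bead 10 of 10, origin at its centre, barrel-shaped, 20 mm across, 16 mm high, 12 g, flat ends 10 mm across, slippery. It starts on a flat end in the tray, centre 8 mm above the tray floor
Mind the look-alikes: they are no part of the job. What is shaped like the lid but turquoise is not meant.

How it is judged:
By the outcome, as a careful person would: the job done as asked, in the order asked, and still so for the second after the job is handed in, with the robot touching nothing.
It also fails if it takes over 72 s, if anything falls off the work surface, if the arm or the gripper's body presses on something with over 40 N, if the wrist force passes 120 N, or if a joint passes its speed limit or range.

## Working session

There is one attempt and no reset: what is moved stays moved. The work goes in short steps, Python scripts to look and compute and a shell command to move; the robot and the scene stay as the last step left them, time stands still between calls to the robot, and variables do not carry over. Pictures are saved under pics/ and viewed, at most 10 in all, crops included, and the job is handed in when it is done.

```bash
mkdir -p pics; python3 - <<'E'
from workcell import *
import cv2,numpy as np
s=state();print(s)
for n in("scene","side"):
    f=grab_frame(n);cv2.imwrite(f"pics/{n}0.png",cv2.resize(f[:,:,::-1],(800,600),interpolation=cv2.INTER_CUBIC))
    print(n,camera_model(n))
E
```

```text
{'time_s': 0.0, 'qpos': array([ 7.39690809e+01,  1.83507288e+01,  8.97077852e+01, -1.30536025e-03,
        7.20438771e+01, -1.14522018e+00]), 'qvel': array([-0.0245629 ,  0.0058181 , -0.03146232,  0.02896819,  0.03692629,
       -0.04468984]), 'effort': array([ 3.08757089e-04, -4.12457550e+01, -2.31978035e+01,  7.28122308e-02,
        4.57224890e-02, -1.41708570e-04]), 'ee_pos': array([147.57527808, 555.2278064 , 227.12006724]), 'ee_rot': array([-1.79897604e+02, -8.05632020e-04,  1.65114704e+02]), 'force': array([ 0.52685218,  0.03223252, -0.10173581]), 'torque': array([ 0.03418434, -0.00813695, -0.02193219]), 'gripper_force': 0.0, 'gripper_width': 90.92283151233542}
scene {'intrinsics': array([[404.85674404,   0.        , 257.33590402],
       [  0.        , 404.85674404, 189.83885952],
       [  0.        ,   0.        ,   1.        ]]), 'distortion': array([-0.09678751,  0.        ,  0.        ,  0.        ,  0.        ]), 'R': array([[ 0.64396713, -0.76487278, -0.01661208],
       [-0.6014683 , -0.49273471, -0.62884687],
       [ 0.47280251,  0.41494836, -0.77735169]]), 't': array([-424.06757575,  354.89204935,  780.16808721])}
side {'intrinsics': array([[390.40396329,   0.        , 248.18835957],
       [  0.        , 390.40396329, 192.37936799],
       [  0.        ,   0.        ,   1.        ]]), 'distortion': array([-0.0719591,  0.       ,  0.       ,  0.       ,  0.       ]), 'R': array([[ 9.98481288e-01,  5.50918142e-02, -9.75393288e-05],
       [ 2.07955058e-02, -3.78535034e-01, -9.25353324e-01],
       [-5.10163154e-02,  9.23945951e-01, -3.79105810e-01]]), 't': array([-597.80928591,   64.29214836, 1062.28900117])}
```

View pics/scene0.png

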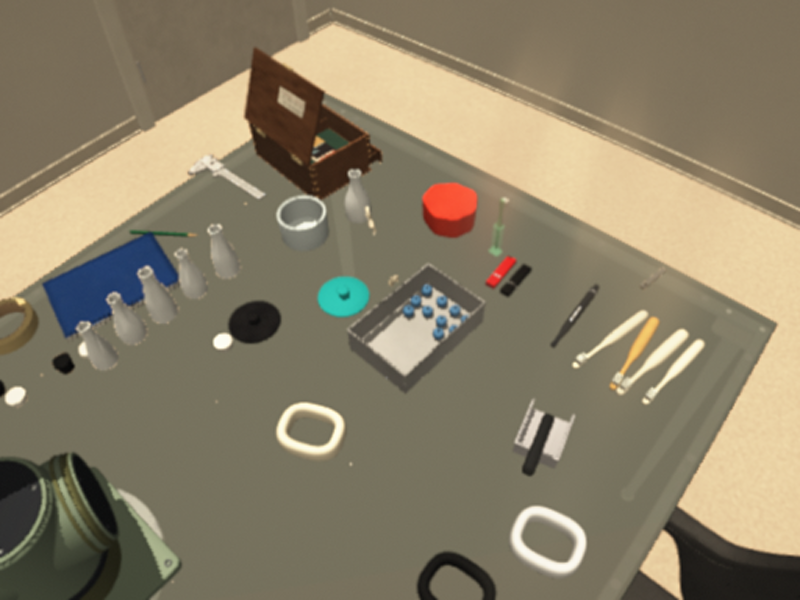

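View pics/side0.png

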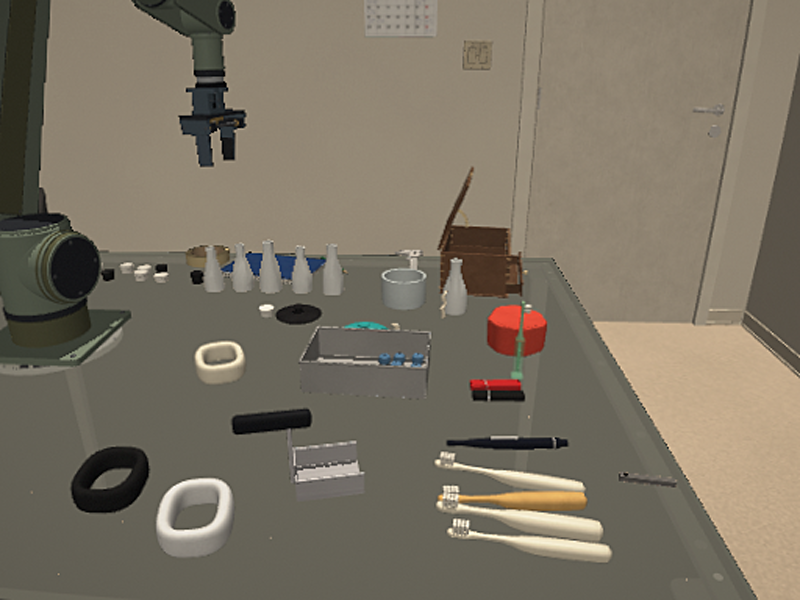

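The scene view shows the scoop at (545,437), the tray at (417,325) with beads in its far half, the pot at (302,222), the black lid at (254,321) and the bottle at (357,197). I'll zoom in on these for more exact picks.

```bash
cat > h.py <<'E'
from workcell import *
import cv2,numpy as np
from scipy.optimize import least_squares
def proj(n,X,m=None):
    m=m or camera_model(n)
    return cv2.projectPoints(np.array(X,float).reshape(-1,3),cv2.Rodrigues(m['R'])[0],m['t'],m['intrinsics'],m['distortion'])[0][:,0]
def ray(n,px,z,m=None):
    m=m or camera_model(n)
    u=cv2.undistortPoints(np.array(px,float).reshape(-1,1,2),m['intrinsics'],m['distortion'])[:,0]
    d=np.c_[u,np.ones(len(u))]@m['R']; c=-m['R'].T@m['t']
    return c+d*((z-c[2])/d[:,2])[:,None]
def place(X,p):
    a=np.radians(p[2]);c,s=np.cos(a),np.sin(a);X=np.array(X,float)
    return np.c_[p[0]+c*X[:,0]-s*X[:,1],p[1]+s*X[:,0]+c*X[:,1],X[:,2]]
def fit(obs,p0,ms=None):
    # obs: {cam:[(modelpoint,pixel)..]}
    ms=ms or {n:camera_model(n) for n in obs}
    f=lambda p:np.concatenate([(proj(n,place([o[0] for o in v],p),ms[n])-np.array([o[1] for o in v])).ravel() for n,v in obs.items()])
    r=least_squares(f,p0,loss='soft_l1');return r.x,np.abs(r.fun).max()
E
python3 - <<'E'
import cv2,numpy as np
S=cv2.imread('pics/scene0.png');D=cv2.imread('pics/side0.png')
from h import *
o=[]
for n,(u,v) in (("scene",(545,437)),("side",(300,450)),("scene",(417,325)),("side",(366,360))):
    I=S if n=="scene" else D
    o.append(cv2.resize(I[v-64:v+63,u-85:u+84],(400,300),interpolation=cv2.INTER_CUBIC))
cv2.imwrite('pics/c1.png',np.vstack([np.hstack(o[:2]),np.hstack(o[2:])]))
q=lambda a:np.array(a)/1.5625-.18
print('potrim',ray('scene',[q((302,208))],57),'base side',ray('side',[q((404,275))],57))
print('lid',ray('scene',[q((254,321))],8),ray('side',[q((298,313))],8))
print('bottle base',ray('scene',[q((358,217))],0),ray('side',[q((456,311))],0))
print('tealLid',ray('scene',[q((343,296))],8))
print('scoop pan',ray('scene',[q((545,437))],10),'grip',ray('scene',[q((539,443))],88),ray('side',[q((272,420))],88))
print('tray rim corners',ray('scene',[q(c) for c in((429,265),(485,301),(405,370),(349,331))],50))
E
```

```text
potrim [[625.60601425 203.5947881   57.        ]] base side [[618.96739465 198.11656137  57.        ]]
lid [[421.94215224 115.58852028   8.        ]] [[423.229259   113.44612022   8.        ]]
bottle base [[712.45473459 153.91219184   0.        ]] [[ 7.20766849e+02  1.58019889e+02 -5.68434189e-14]]
tealLid [[552.02063143  39.255791     8.        ]]
scoop pan [[ 545.14864286 -358.1228987    10.        ]] grip [[ 492.22475704 -367.76691217   88.        ]] [[ 490.98819254 -364.38711967   88.        ]]
tray rim corners [[ 666.61408149  -51.27627637   50.        ]
 [ 663.0637898  -165.92304098   50.        ]
 [ 486.53029093 -150.84037719   50.        ]
 [ 485.87967149  -41.11492901   50.        ]]
```

View pics/c1.png

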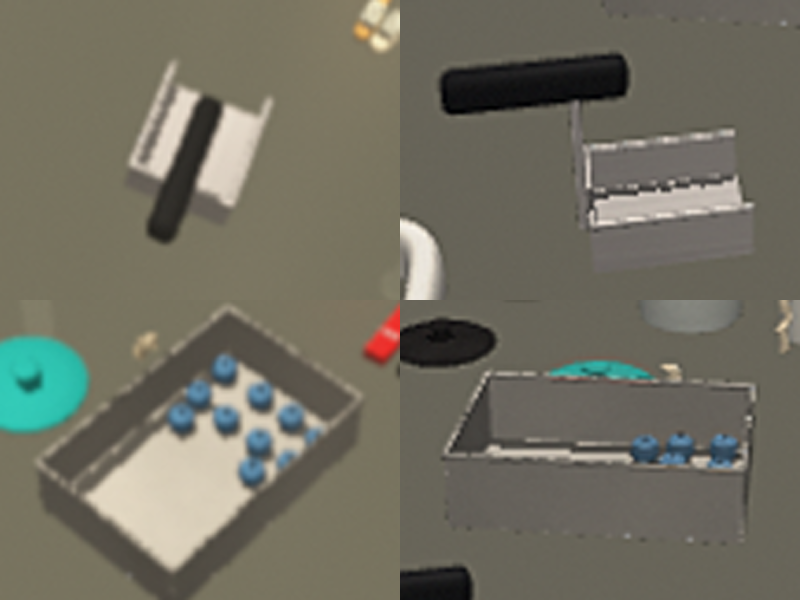

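The crops show the scoop's bar ends and pan corners, the tray's rim corners, and all ten beads. Next I fit the poses.

```bash
cat > a.py <<'E'
from h import *
def q(u,v,ox,oy,pts): return [((u-85+(x-ox)/2.367)/1.5625-.18,(v-64+(y-oy)/2.362)/1.5625-.18) for x,y in pts]
sc=q(545,437,0,0,[(208,104),(164,234),(174,62),(269,97)]);
sd=q(300,450,400,0,[(445,91),(624,74),(752,255),(752,205),(597,272),(735,131)])
M1=[(-17,0,90),(-99,0,90),(38,31,26),(38,-31,26)]
M2=[(-101,0,88),(-15,0,88),(38,-31,0),(38,-31,26),(-38,-31,0),(38,31,26)]
print('scoop',fit({'scene':list(zip(M1,sc)),'side':list(zip(M2,sd))},[545,-360,0]))
t1=q(417,325,0,300,[(225,308),(360,398),(40,463),(175,572)]);m1=[(-61,92,50),(61,92,50),(-61,-92,50),(61,-92,50)]
t2=q(366,360,400,300,[(447,455),(748,460),(490,373),(753,384),(449,525),(742,541)]);m2=[(61,-92,50),(61,92,50),(-61,-92,50),(-61,92,50),(61,-92,0),(61,92,0)]
p,e=fit({'scene':list(zip(m1,t1)),'side':list(zip(m2,t2))},[575,-100,-90]);print('tray',p,e)
b=ray('scene',q(417,325,0,300,[(224,367),(198,394),(181,417),(226,418),(260,396),(290,417),(259,442),(252,472),(287,462),(312,437)]),10)
a=np.radians(p[2]);d=b[:,:2]-p[:2]
print('beads local',np.round(np.c_[d@[np.cos(a),np.sin(a)],d@[-np.sin(a),np.cos(a)]]))
E
python3 a.py
```

```text
scoop (array([ 547.71999936, -352.83139732,   14.73593404]), np.float64(1.3342287868947267))
tray [ 574.54281879 -101.06180131  -92.61233956] 2.9256024468442092
beads local [[-44.  73.]
 [-41.  43.]
 [-37.  20.]
 [-13.  40.]
 [ -8.  70.]
 [ 19.  70.]
 [ 17.  40.]
 [ 30.  18.]
 [ 42.  39.]
 [ 41.  67.]]
```

```bash
cat > plan.py <<'E'
import sys,math
from workcell import state
# plan.py x y z yaw [mm/row] : per-call end shifts in tool axes (m, rad); -v from x0 y0 z0 yaw0 if given
a=[float(v) for v in sys.argv[1:]]
s=state();p=list(s['ee_pos']);w=s['ee_rot'][2]
if len(a)>5: p=a[5:8];w=a[8]
x,y,z,t=a[:4];st=a[4] if len(a)>4 else 40
d=[x-p[0],y-p[1],z-p[2]];dw=(t-w+180)%360-180 
if len(a)>9: dw=a[9]
n=max(1,math.ceil(max(math.dist(d,(0,0,0))/(5*st),abs(dw)/35-1e-9)))
for i in range(n):
    c,S=math.cos(math.radians(w)),math.sin(math.radians(w));e=[v/n for v in d]
    print('end of call: x %.4f y %.4f z %.4f yaw %.4f'%((c*e[0]+S*e[1])/1e3,(S*e[0]-c*e[1])/1e3,-e[2]/1e3,-math.radians(dw/n)))
    w+=dw/n
E
python3 plan.py 491.6 -367.6 190 14.7
```

```text
end of call: x -0.1139 y -0.1607 z 0.0074 yaw 0.5251
end of call: x -0.1791 y -0.0820 z 0.0074 yaw 0.5251
end of call: x -0.1961 y 0.0189 z 0.0074 yaw 0.5251
end of call: x -0.1602 y 0.1146 z 0.0074 yaw 0.5251
end of call: x -0.0812 y 0.1795 z 0.0074 yaw 0.5251
```

```bash
g='python3 -m crank'
$g '[{"grip":0.06,"x":-0.023,"y":-0.032,"z":0.0015,"yaw":0.105},{"grip":0.06,"x":-0.046,"y":-0.064,"z":0.003,"yaw":0.21},{"grip":0.06,"x":-0.068,"y":-0.096,"z":0.0045,"yaw":0.315},{"grip":0.06,"x":-0.091,"y":-0.128,"z":0.006,"yaw":0.42},{"grip":0.06,"x":-0.114,"y":-0.161,"z":0.0075,"yaw":0.525}]'
$g '[{"grip":0.06,"x":-0.036,"y":-0.016,"z":0.0015,"yaw":0.105},{"grip":0.06,"x":-0.072,"y":-0.033,"z":0.003,"yaw":0.21},{"grip":0.06,"x":-0.107,"y":-0.049,"z":0.0045,"yaw":0.315},{"grip":0.06,"x":-0.143,"y":-0.066,"z":0.006,"yaw":0.42},{"grip":0.06,"x":-0.179,"y":-0.082,"z":0.0075,"yaw":0.525}]'
$g '[{"grip":0.06,"x":-0.039,"y":0.004,"z":0.0015,"yaw":0.105},{"grip":0.06,"x":-0.078,"y":0.008,"z":0.003,"yaw":0.21},{"grip":0.06,"x":-0.118,"y":0.011,"z":0.0045,"yaw":0.315},{"grip":0.06,"x":-0.157,"y":0.015,"z":0.006,"yaw":0.42},{"grip":0.06,"x":-0.196,"y":0.019,"z":0.0075,"yaw":0.525}]'
$g '[{"grip":0.06,"x":-0.032,"y":0.023,"z":0.0015,"yaw":0.105},{"grip":0.06,"x":-0.064,"y":0.046,"z":0.003,"yaw":0.21},{"grip":0.06,"x":-0.096,"y":0.069,"z":0.0045,"yaw":0.315},{"grip":0.06,"x":-0.128,"y":0.092,"z":0.006,"yaw":0.42},{"grip":0.06,"x":-0.16,"y":0.115,"z":0.0075,"yaw":0.525}]'
$g '[{"grip":0.06,"x":-0.016,"y":0.036,"z":0.0015,"yaw":0.105},{"grip":0.06,"x":-0.032,"y":0.072,"z":0.003,"yaw":0.21},{"grip":0.06,"x":-0.049,"y":0.108,"z":0.0045,"yaw":0.315},{"grip":0.06,"x":-0.065,"y":0.144,"z":0.006,"yaw":0.42},{"grip":0.06,"x":-0.081,"y":0.18,"z":0.0075,"yaw":0.525}]'
python3 - <<'E'
from h import *
m=camera_model('wrist');I=grab_frame('wrist')[:,:,::-1].copy()
s=state();print(s['ee_pos'],s['ee_rot'],m['R'],m['t'],-m['R'].T@m['t'])
np.savez('w1.npz',**m);cv2.imwrite('pics/w1.png',cv2.resize(I,(800,600)))
for P in place([(-101,0,98),(-15,0,98),(38,31,26),(38,-31,26),(-58,0,98)],(547.7,-352.8,14.7)): print(proj('wrist',P,m)*1.5625)
E
```

```text
time_s: 0.52
ee_pos: [216.6, 369.0, 219.9]
ee_rot: [-180.0, 0.0, 134.8]
force: [1.9, -0.0, 0.8]
gripper_width: 61.1
gripper_force: 0.0
time_s: 0.93
ee_pos: [284.9, 184.4, 212.7]
ee_rot: [-180.0, 0.0, 104.7]
force: [1.3, 0.4, 0.4]
gripper_width: 59.9
gripper_force: 0.0
time_s: 1.35
ee_pos: [354.0, -0.1, 205.4]
ee_rot: [180.0, -0.0, 74.6]
force: [1.9, 1.4, 0.6]
gripper_width: 59.9
gripper_force: 0.0
time_s: 1.77
ee_pos: [423.3, -184.6, 197.5]
ee_rot: [-180.0, -0.0, 44.4]
force: [0.4, 0.4, -0.4]
gripper_width: 60.1
gripper_force: 0.0
time_s: 2.18
ee_pos: [492.8, -369.3, 189.7]
ee_rot: [-179.9, 0.0, 14.4]
force: [0.2, -0.4, -0.1]
gripper_width: 60.1
gripper_force: 0.0
[ 495.64376289 -376.39890129  188.66775597] [ 1.79616148e+02 -6.74652212e-02  1.40453997e+01] [[ 2.48730526e-01 -9.68572602e-01 -4.89174775e-04]
 [-9.33709582e-01 -2.39911885e-01  2.65760616e-01]
 [-2.57525810e-01 -6.56460305e-02 -9.64038929e-01]] [-480.37815556  352.41446849  457.03130711] [ 566.23483466 -350.73040983  346.7030967 ]
[[391.48701768 384.34181483]]
[[390.28221826 229.49292708]]
[[341.1604592  129.70384942]]
[[440.41827103 129.13695583]]
[[390.90687288 310.35790034]]
```

View pics/w1.png

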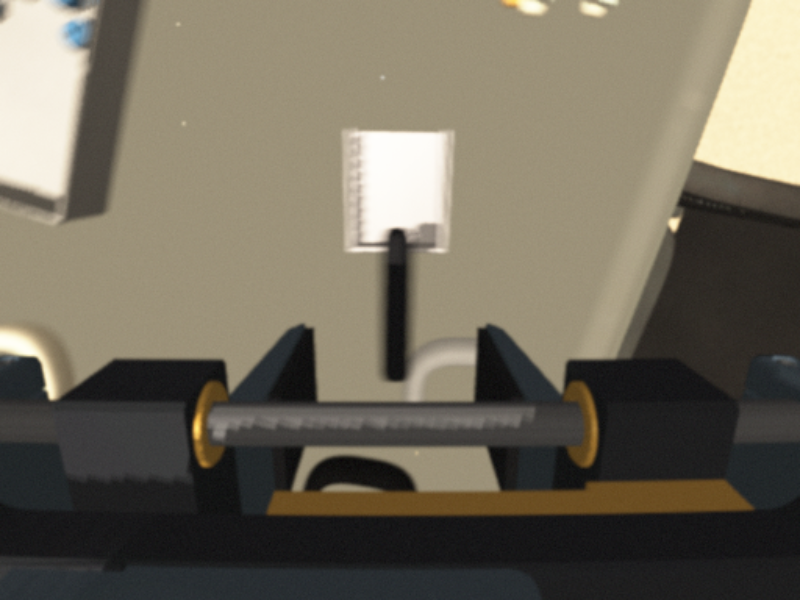

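The wrist view shows the bar from (397,232) to (395,378) and the nose wall tops at (348,130) and (450,130). That puts it about 4 mm to the right of the fit, so I refit.

```bash
python3 - <<'E'
from h import *
m=dict(np.load('w1.npz'));k=lambda x,y:(x/1.5625-.18,y/1.5625-.18)
o=[((-101,0,98),k(395,381)),((-15,0,98),k(397.5,229)),((38,30,26),k(348,130)),((38,-30,26),k(450,130)),((-38,30,27),k(348,250)),((-38,-30,27),k(447,250))]
print(fit({'wrist':o},[547,-353,14],{'wrist':m}))
s=state();print(s['ee_pos'],s['ee_rot'])
E
python3 plan.py 492.5 -371 83 13.5
```

```text
(array([ 548.90476792, -356.31873311,   13.75511686]), np.float64(3.2440015384457865))
[ 495.64376289 -376.39890129  188.66775597] [ 1.79616148e+02 -6.74652212e-02  1.40453997e+01]
end of call: x -0.0017 y -0.0060 z 0.1057 yaw 0.0095
```

```bash
g='python3 -m crank'
$g '[{"grip":0.06,"x":0,"y":0.002,"z":0.02,"yaw":0.01},{"grip":0.06,"x":0,"y":0.003,"z":0.04,"yaw":0.01},{"grip":0.06,"x":0,"y":0.003,"z":0.06,"yaw":0.01},{"grip":0.06,"x":0,"y":0.003,"z":0.06,"yaw":0.01},{"grip":0.06,"x":0,"y":0.003,"z":0.06,"yaw":0.01}]'
python3 plan.py 492.5 -370.1 83 13.8
```

```text
time_s: 2.65
ee_pos: [492.8, -369.6, 129.3]
ee_rot: [-179.8, 0.1, 14.2]
force: [-0.1, 0.2, 0.5]
gripper_width: 59.8
gripper_force: 0.0
end of call: x -0.0004 y 0.0004 z 0.0463 yaw 0.0063
```

```bash
g='python3 -m crank'
$g '[{"grip":0.06,"x":0,"y":0,"z":0.02,"yaw":0.005},{"grip":0.06,"x":0,"y":0,"z":0.036,"yaw":0.005},{"grip":0.06,"x":0,"y":0,"z":0.046,"yaw":0.005},{"grip":0.04,"x":0,"y":0,"z":0.046,"yaw":0.005},{"grip":0.03,"x":0,"y":0,"z":0.046,"yaw":0.005}]' 40
$g '[{"grip":0.015,"x":0,"y":0,"z":0,"yaw":0},{"grip":0.01,"x":0,"y":0,"z":0,"yaw":0},{"grip":0.01,"x":0,"y":0,"z":0,"yaw":0},{"grip":0.01,"x":0,"y":0,"z":0,"yaw":0},{"grip":0.01,"x":0,"y":0,"z":0,"yaw":0}]' 40
$g '[{"grip":0.01,"x":0,"y":0,"z":-0.01,"yaw":0},{"grip":0.01,"x":0,"y":0,"z":-0.03,"yaw":0},{"grip":0.01,"x":0,"y":0,"z":-0.06,"yaw":0},{"grip":0.01,"x":0,"y":0,"z":-0.08,"yaw":0},{"grip":0.01,"x":0,"y":0,"z":-0.08,"yaw":0}]' 40
python3 - <<'E'
from h import *
import math
p,e=[574.54,-101.06],-92.61
# target scoop origin in tray local
for lx,ly in((24,-45),(24,45),(24,48)):
    a=math.radians(e);o=(p[0]+math.cos(a)*lx-math.sin(a)*ly,p[1]+math.sin(a)*lx+math.cos(a)*ly)
    y=math.radians(e+90);print('origin',o,'grip',o[0]-58*math.cos(y),o[1]-58*math.sin(y),e+90)
E
```

```text
time_s: 3.07
ee_pos: [493.9, -370.4, 85.2]
ee_rot: [180.0, -0.0, 13.9]
force: [-0.3, 0.7, 0.6]
gripper_width: 49.7
gripper_force: 0.0
time_s: 3.48
ee_pos: [493.5, -370.1, 84.8]
ee_rot: [-180.0, -0.0, 13.9]
force: [-0.2, 3.5, 1.5]
gripper_width: 15.9
gripper_force: 14.9
time_s: 3.9
ee_pos: [495.8, -372.1, 169.9]
ee_rot: [179.5, -0.4, 13.9]
force: [0.2, -0.5, -0.9]
gripper_width: 15.7
gripper_force: 40.0
origin (528.4937851475389, -122.98592296257988) grip 470.5539521875871 -120.34475720237518 -2.6099999999999994
origin (618.4004224991883, -127.08428362496647) grip 560.4605895392364 -124.44311786476177 -2.6099999999999994
origin (621.39731041091, -127.22089564704604) grip 563.4574774509581 -124.57972988684133 -2.6099999999999994
```

```bash
python3 plan.py 470.5 -120.3 170 -2.6
```

```text
end of call: x 0.0179 y -0.1253 z -0.0001 yaw 0.1436
end of call: x -0.0002 y -0.1265 z -0.0001 yaw 0.1436
```

```bash
g='python3 -m crank'
$g '[{"grip":0.01,"x":0.003,"y":-0.02,"z":0,"yaw":0.029},{"grip":0.01,"x":0.007,"y":-0.045,"z":0,"yaw":0.058},{"grip":0.01,"x":0.011,"y":-0.072,"z":0,"yaw":0.087},{"grip":0.01,"x":0.014,"y":-0.099,"z":0,"yaw":0.116},{"grip":0.01,"x":0.018,"y":-0.125,"z":0,"yaw":0.144}]' 40
$g '[{"grip":0.01,"x":0,"y":-0.03,"z":0,"yaw":0.029},{"grip":0.01,"x":0,"y":-0.06,"z":0,"yaw":0.058},{"grip":0.01,"x":0,"y":-0.09,"z":0,"yaw":0.087},{"grip":0.01,"x":0,"y":-0.112,"z":0,"yaw":0.116},{"grip":0.01,"x":0,"y":-0.126,"z":0,"yaw":0.144}]' 40
$g '[{"grip":0.01,"x":0,"y":0,"z":0,"yaw":0},{"grip":0.01,"x":0,"y":0,"z":0,"yaw":0},{"grip":0.01,"x":0,"y":0,"z":0,"yaw":0},{"grip":0.01,"x":0,"y":0,"z":0,"yaw":0},{"grip":0.01,"x":0,"y":0,"z":0,"yaw":0}]' 40
python3 - <<'E'
from h import *
m=camera_model('wrist');I=grab_frame('wrist')[:,:,::-1].copy()
np.savez('w2.npz',**m)
I=cv2.resize(I,(800,600),interpolation=cv2.INTER_CUBIC);cv2.imwrite('pics/w2.png',I)
print(proj('wrist',place([(-61,92,50),(61,92,50),(-58,90,2),(58,90,2),(58,-90,2)],(574.5,-101,-92.6)),m)*1.5625)
E
```

```text
time_s: 4.32
ee_pos: [479.9, -243.1, 163.5]
ee_rot: [-179.9, 0.1, 5.5]
force: [0.8, -0.3, -2.0]
gripper_width: 15.9
gripper_force: 40.0
time_s: 4.73
ee_pos: [467.4, -116.9, 163.7]
ee_rot: [-179.9, 0.1, -2.6]
force: [-0.9, 0.5, -0.5]
gripper_width: 15.6
gripper_force: 40.0
time_s: 5.15
ee_pos: [468.8, -120.1, 164.2]
ee_rot: [180.0, 0.0, -2.7]
force: [0.3, 0.7, -2.1]
gripper_width: 16.1
gripper_force: 40.0
[[219.54593283 -92.01689497]
 [471.07873917 -94.30008738]
 [253.09731589 -47.81614403]
 [453.41410778 -49.21760044]
 [446.35350722 256.89122703]]
```

View pics/w2.png

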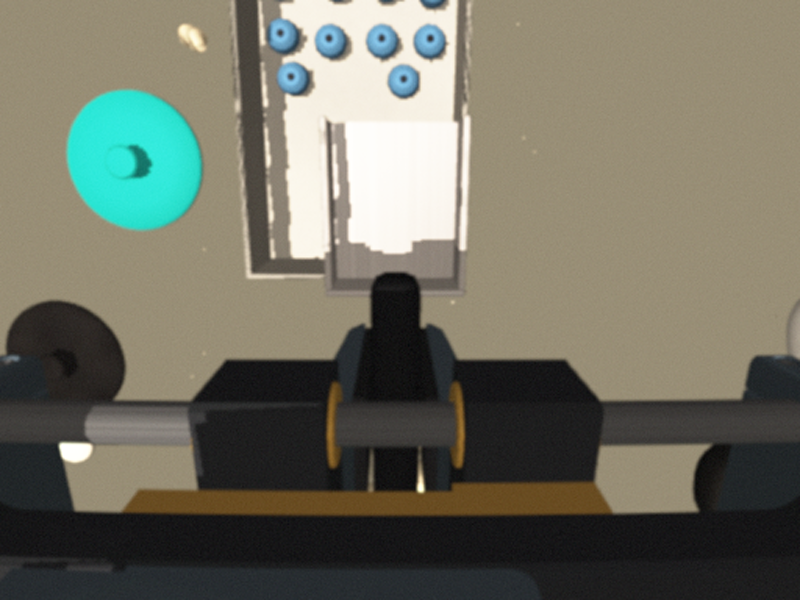

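The wrist view shows the tray's near-left rim corner at (248,277), the left rim at (232,0) and the right rim at (471,0). The scoop is level, with its nose wall tops at (326,120) and (466,118) and back corners at (327,292) and (465,292).

```bash
python3 - <<'E'
from h import *
m=dict(np.load('w2.npz'));k=lambda L:[(x/1.5625-.18,y/1.5625-.18) for x,y in L]
P=ray('w',k([(248,277),(232,2),(471,2),(469,60)]),50,m)
a=np.radians(-92.6);d=P[:,:2]-[574.5,-101];f=lambda d:np.c_[d@[np.cos(a),np.sin(a)],d@[-np.sin(a),np.cos(a)]]
print('rim local',f(d).round(1))
S=ray('w',k([(323,120),(468,118)]),79.4+26,m);print('scoop nose top',f(S[:,:2]-[574.5,-101]).round(1))
S=ray('w',k([(327,292),(465,292)]),79.4+27,m);print('scoop back',f(S[:,:2]-[574.5,-101]).round(1))
B=ray('w',k([(283,38),(331,42),(383,42),(430,42),(293,79),(403,81)]),12,m);print('beads',f(B[:,:2]-[574.5,-101]).round(1))
print(state()['ee_pos'])
E
```

```text
rim local [[-60.1 -92.1]
 [-57.9  49.8]
 [ 62.1  49.1]
 [ 61.9  21.9]]
scoop nose top [[ -6.2 -11.8]
 [ 54.5 -11.1]]
scoop back [[ -7.1 -86. ]
 [ 55.6 -86.1]]
beads [[-40.9  41.3]
 [-13.1  38.9]
 [ 17.   38.8]
 [ 44.3  38.8]
 [-36.2  18.9]
 [ 28.7  17.5]]
[ 468.83751967 -120.00665714  164.27488982]
```

```bash
g='python3 -m crank'
$g '[{"grip":0.01,"x":0.003,"y":0,"z":0.015,"yaw":0.01},{"grip":0.01,"x":0.005,"y":0,"z":0.035,"yaw":0.01},{"grip":0.01,"x":0.005,"y":0,"z":0.055,"yaw":0.01},{"grip":0.01,"x":0.005,"y":0,"z":0.068,"yaw":0.01},{"grip":0.01,"x":0.005,"y":0,"z":0.073,"yaw":0.01}]' 40
$g '[{"grip":0.01,"x":0,"y":0,"z":0.001,"yaw":0},{"grip":0.01,"x":0,"y":0,"z":0.002,"yaw":0},{"grip":0.01,"x":0,"y":0,"z":0.003,"yaw":0},{"grip":0.01,"x":0,"y":0,"z":0.0035,"yaw":0},{"grip":0.01,"x":0,"y":0,"z":0.0035,"yaw":0}]' 40
```

```text
time_s: 5.62
ee_pos: [472.5, -119.6, 89.4]
ee_rot: [-179.9, 0.2, -3.3]
force: [-0.6, -0.5, -2.3]
gripper_width: 15.8
gripper_force: 40.0
time_s: 6.03
ee_pos: [474.2, -119.6, 88.6]
ee_rot: [180.0, -0.1, -3.2]
force: [0.3, -1.1, -1.2]
gripper_width: 15.9
gripper_force: 40.0
```

```bash
g='python3 -m crank'
$g '[{"grip":0.01,"x":0,"y":0,"z":0.0005,"yaw":0},{"grip":0.01,"x":0,"y":0,"z":0.001,"yaw":0},{"grip":0.01,"x":0,"y":0,"z":0.0015,"yaw":0},{"grip":0.01,"x":0,"y":0,"z":0.0015,"yaw":0},{"grip":0.01,"x":0,"y":0,"z":0.0015,"yaw":0}]' 40
```

```text
time_s: 6.45
ee_pos: [473.7, -119.4, 86.4]
ee_rot: [-180.0, 0.0, -3.2]
force: [0.0, -0.5, -1.8]
gripper_width: 15.9
gripper_force: 40.0
```

```bash
g='python3 -m crank'
$g '[{"grip":0.01,"x":0,"y":0,"z":0.0005,"yaw":0},{"grip":0.01,"x":0,"y":0,"z":0.001,"yaw":0},{"grip":0.01,"x":0,"y":0,"z":0.001,"yaw":0},{"grip":0.01,"x":0,"y":0,"z":0.001,"yaw":0},{"grip":0.01,"x":0,"y":0,"z":0.001,"yaw":0}]' 40
```

```text
time_s: 6.87
ee_pos: [473.8, -119.4, 86.0]
ee_rot: [-180.0, -0.0, -3.2]
force: [-2.0, 2.1, 6.3]
gripper_width: 15.8
gripper_force: 40.0
```

```bash
g='python3 -m crank'
$g '[{"grip":0.01,"x":0.01,"y":0,"z":-0.0005,"yaw":0},{"grip":0.01,"x":0.025,"y":0,"z":-0.0005,"yaw":0},{"grip":0.01,"x":0.04,"y":0,"z":-0.0005,"yaw":0},{"grip":0.01,"x":0.055,"y":0,"z":-0.0005,"yaw":0},{"grip":0.01,"x":0.068,"y":0,"z":-0.0005,"yaw":0}]' 40
$g '[{"grip":0.01,"x":0.008,"y":0,"z":0,"yaw":0},{"grip":0.01,"x":0.014,"y":0,"z":0,"yaw":0},{"grip":0.01,"x":0.019,"y":0,"z":0,"yaw":0},{"grip":0.01,"x":0.022,"y":0,"z":0,"yaw":0},{"grip":0.01,"x":0.024,"y":0,"z":0,"yaw":0}]' 40
python3 - <<'E'
from h import *
I=grab_frame('scene')[:,:,::-1];J=grab_frame('wrist')[:,:,::-1]
C=cv2.resize(I[150:270,190:350],(640,480))[:, :400]
C=cv2.resize(I[160:250,215:320],(400,343),interpolation=cv2.INTER_CUBIC);W=cv2.resize(J,(400,300))
o=np.zeros((343,800,3),np.uint8);o[:,:400]=C;o[:300,400:]=W;cv2.imwrite('pics/s3.png',o)
E
```

```text
time_s: 7.28
ee_pos: [541.7, -123.3, 86.1]
ee_rot: [-180.0, 0.1, -3.2]
force: [-6.3, 2.2, 8.0]
gripper_width: 15.8
gripper_force: 40.0
time_s: 7.7
ee_pos: [565.1, -124.6, 86.1]
ee_rot: [-180.0, 0.1, -3.2]
force: [-4.3, 1.0, 5.7]
gripper_width: 15.6
gripper_force: 40.0
```

View pics/s3.png

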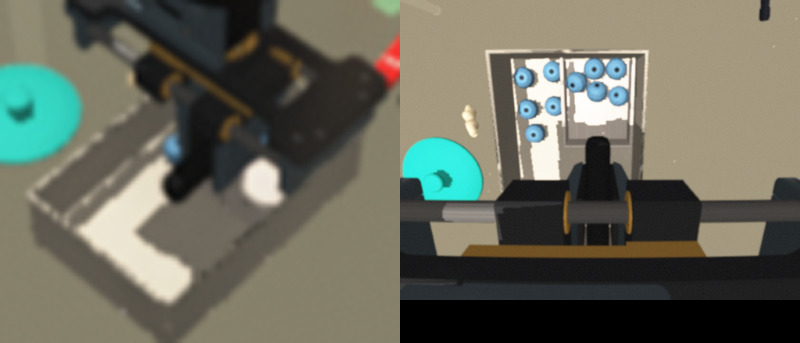

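The wrist half of the picture shows five beads in the scoop's lane, at (576,81), (595,68), (616,69), (596,92) and (618,95). The other five lie to its left. I'll push the last few mm home and then lift.

```bash
g='python3 -m crank'
$g '[{"grip":0.01,"x":0.001,"y":0,"z":0,"yaw":0},{"grip":0.01,"x":0.002,"y":0,"z":0,"yaw":0},{"grip":0.01,"x":0.003,"y":0,"z":0,"yaw":0},{"grip":0.01,"x":0.0035,"y":0,"z":0,"yaw":0},{"grip":0.01,"x":0.004,"y":0,"z":0,"yaw":0}]' 40
$g '[{"grip":0.01,"x":0,"y":0,"z":-0.001,"yaw":0},{"grip":0.01,"x":-0.0005,"y":0,"z":-0.003,"yaw":0},{"grip":0.01,"x":-0.001,"y":0,"z":-0.006,"yaw":0},{"grip":0.01,"x":-0.001,"y":0,"z":-0.01,"yaw":0},{"grip":0.01,"x":-0.001,"y":0,"z":-0.015,"yaw":0}]' 40
$g '[{"grip":0.01,"x":0,"y":0,"z":-0.006,"yaw":0},{"grip":0.01,"x":0,"y":0,"z":-0.012,"yaw":0},{"grip":0.01,"x":0,"y":0,"z":-0.018,"yaw":0},{"grip":0.01,"x":0,"y":0,"z":-0.024,"yaw":0},{"grip":0.01,"x":0,"y":0,"z":-0.03,"yaw":0}]' 40
python3 - <<'E'
from h import *
J=grab_frame('wrist')[:,:,::-1]
cv2.imwrite('pics/w4.png',cv2.resize(J[0:230,80:400],(640,460)))
E
```

```text
time_s: 8.22
ee_pos: [567.9, -124.6, 86.2]
ee_rot: [-180.0, 0.2, -3.2]
force: [-7.6, 1.3, 9.0]
gripper_width: 16.2
gripper_force: 40.0
time_s: 8.63
ee_pos: [568.0, -124.6, 100.5]
ee_rot: [-180.0, 0.1, -3.2]
force: [-2.8, 0.4, -3.7]
gripper_width: 15.5
gripper_force: 40.0
time_s: 9.05
ee_pos: [568.2, -124.7, 131.5]
ee_rot: [-180.0, 0.1, -3.2]
force: [-3.2, 0.5, -3.8]
gripper_width: 15.9
gripper_force: 40.0
```

View pics/w4.png

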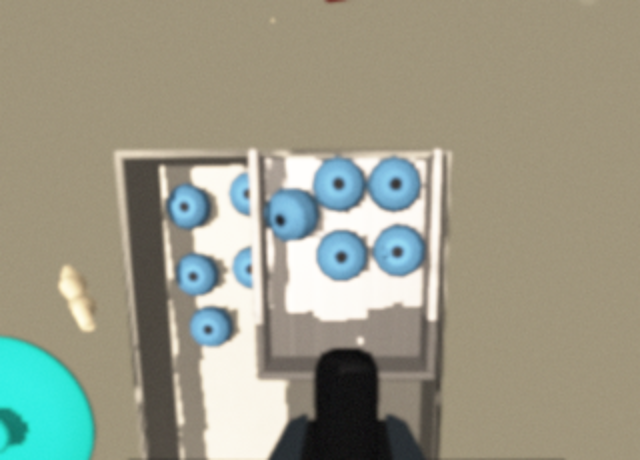

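All five beads (about (290,214), (339,184), (396,184), (341,255) and (398,250)) sit well inside the pan. I'll lift clear and move to a staging pose facing the pot.

```bash
g='python3 -m crank'
$g '[{"grip":0.01,"x":-0.0005,"y":0,"z":-0.006,"yaw":0},{"grip":0.01,"x":-0.001,"y":0,"z":-0.014,"yaw":0},{"grip":0.01,"x":-0.001,"y":0,"z":-0.024,"yaw":0},{"grip":0.01,"x":-0.001,"y":0,"z":-0.034,"yaw":0},{"grip":0.01,"x":-0.001,"y":0,"z":-0.039,"yaw":0}]' 40
python3 plan.py 622 10 170 90 8
```

```text
time_s: 9.52
ee_pos: [569.1, -125.1, 172.4]
ee_rot: [180.0, -0.3, -3.2]
force: [0.8, -0.2, -1.9]
gripper_width: 15.9
gripper_force: 40.0
end of call: x 0.0113 y -0.0345 z 0.0006 yaw -0.4068
end of call: x 0.0240 y -0.0272 z 0.0006 yaw -0.4068
end of call: x 0.0328 y -0.0155 z 0.0006 yaw -0.4068
end of call: x 0.0362 y -0.0012 z 0.0006 yaw -0.4068
```

```bash
g='python3 -m crank'
$g '[{"grip":0.01,"x":0.001,"y":-0.003,"z":0,"yaw":-0.04},{"grip":0.01,"x":0.003,"y":-0.01,"z":0,"yaw":-0.12},{"grip":0.01,"x":0.006,"y":-0.018,"z":0,"yaw":-0.21},{"grip":0.01,"x":0.009,"y":-0.026,"z":0,"yaw":-0.31},{"grip":0.01,"x":0.011,"y":-0.034,"z":0,"yaw":-0.407}]' 40
$g '[{"grip":0.01,"x":0.005,"y":-0.0055,"z":0,"yaw":-0.08},{"grip":0.01,"x":0.01,"y":-0.011,"z":0,"yaw":-0.16},{"grip":0.01,"x":0.0145,"y":-0.0165,"z":0,"yaw":-0.24},{"grip":0.01,"x":0.019,"y":-0.022,"z":0,"yaw":-0.325},{"grip":0.01,"x":0.024,"y":-0.027,"z":0,"yaw":-0.407}]' 40
$g '[{"grip":0.01,"x":0.0065,"y":-0.003,"z":0,"yaw":-0.08},{"grip":0.01,"x":0.013,"y":-0.006,"z":0,"yaw":-0.16},{"grip":0.01,"x":0.0195,"y":-0.009,"z":0,"yaw":-0.24},{"grip":0.01,"x":0.026,"y":-0.012,"z":0,"yaw":-0.325},{"grip":0.01,"x":0.033,"y":-0.0155,"z":0,"yaw":-0.407}]' 40
$g '[{"grip":0.01,"x":0.0075,"y":0,"z":0,"yaw":-0.09},{"grip":0.01,"x":0.016,"y":0,"z":0,"yaw":-0.19},{"grip":0.01,"x":0.025,"y":0,"z":0,"yaw":-0.28},{"grip":0.01,"x":0.032,"y":-0.001,"z":0,"yaw":-0.36},{"grip":0.01,"x":0.036,"y":-0.001,"z":0,"yaw":-0.407}]' 40
$g '[{"grip":0.01,"x":0.001,"y":0,"z":0,"yaw":0},{"grip":0.01,"x":0.001,"y":0,"z":0,"yaw":0},{"grip":0.01,"x":0.001,"y":0,"z":0,"yaw":0},{"grip":0.01,"x":0.001,"y":0,"z":0,"yaw":0},{"grip":0.01,"x":0.001,"y":0,"z":0,"yaw":0}]' 40
python3 - <<'E'
from h import *
m=camera_model('wrist');J=grab_frame('wrist')[:,:,::-1]
np.savez('w5.npz',**m);cv2.imwrite('pics/w5.png',cv2.resize(J,(800,600),interpolation=cv2.INTER_CUBIC));s=state();print(s['ee_pos'],s['ee_rot'])
E
```

```text
time_s: 9.93
ee_pos: [581.3, -91.2, 170.6]
ee_rot: [180.0, -0.1, 20.4]
force: [0.7, -0.7, -2.4]
gripper_width: 15.6
gripper_force: 40.0
time_s: 10.35
ee_pos: [594.3, -57.5, 170.6]
ee_rot: [179.9, -0.1, 43.7]
force: [0.4, -0.7, -2.6]
gripper_width: 15.8
gripper_force: 40.0
time_s: 10.77
ee_pos: [607.8, -23.7, 170.6]
ee_rot: [179.9, -0.0, 67.0]
force: [0.2, 0.5, -1.5]
gripper_width: 15.7
gripper_force: 40.0
time_s: 11.18
ee_pos: [621.1, 10.4, 170.6]
ee_rot: [179.9, -0.0, 90.3]
force: [-0.1, -0.1, -2.3]
gripper_width: 16.2
gripper_force: 40.0
time_s: 11.6
ee_pos: [620.3, 10.3, 170.0]
ee_rot: [180.0, -0.0, 90.0]
force: [0.1, 0.6, -1.6]
gripper_width: 15.8
gripper_force: 40.0
[620.34880789  10.2794766  170.02882457] [ 1.79991698e+02 -6.14861381e-04  9.00146148e+01]
```

View pics/w5.png

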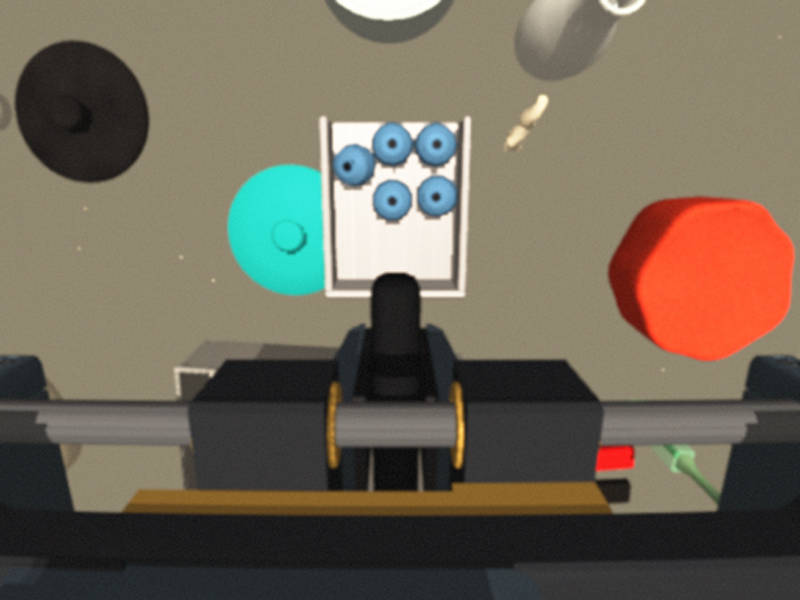

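Five beads are standing near the nose and the pot is straight ahead at (389,0). I'll locate the pot and lid numerically by matching silhouettes.

```bash
cat > sil.py <<'E'
from h import *
from scipy.optimize import minimize
t=np.linspace(0,2*np.pi,40)
def ring(r,z):return np.c_[r*np.cos(t),r*np.sin(t),0*t+z]
POT=[np.r_[ring(43.5,0),ring(43.5,57)]]
LID=[np.r_[ring(42,4),ring(42,10)],np.r_[ring(10,10),ring(10,24)]]
def render(n,m,parts,x,y,z0=0,K=4):
    out=np.zeros((384*K//4*4//K*1,512),np.float32)
    big=np.zeros((384*K,512*K),np.uint8)
    for P in parts:
        h=cv2.convexHull(((proj(n,P+[x,y,z0],m)+.5)*K).astype(np.float32))
        cv2.fillConvexPoly(big,h.astype(np.int32),255)
    return cv2.resize(big,(512,384),interpolation=cv2.INTER_AREA)/255.
def fitsil(views,parts,p0,R=60,z0=0):
    # views: list of (name,model,soft mask float); compare near the object
    def cost(p):
        c=0
        for n,m,k in views:
            u,v=proj(n,[p0[0],p0[1],z0+20],m)[0].astype(int)
            a,b,l,r=max(0,v-R),v+R,max(0,u-R),u+R
            c+=np.abs(render(n,m,parts,*p,z0)-k)[a:b,l:r].sum()
        return c
    b=min(((cost((p0[0]+i,p0[1]+j)),p0[0]+i,p0[1]+j) for i in range(-12,13,4) for j in range(-12,13,4)))
    r=minimize(cost,b[1:],method='Nelder-Mead',options=dict(initial_simplex=[b[1:],(b[1]+3,b[2]),(b[1],b[2]+3)],xatol=.1,fatol=.1))
    return r.x,r.fun
E
python3 - <<'E'
from sil import *
F={n:grab_frame(n).astype(int) for n in('scene','side')}
for n in F:
    m=camera_model(n);u,v=proj(n,[622,200,57],m)[0].astype(int);f=F[n]
    print(n,u,v,[tuple(f[v+10,u+d]) for d in(-40,-24,-10,0,10,24,40)])
    u,v=proj(n,[422,114,9],m)[0].astype(int);print('lid',u,v,[tuple(f[v+2,u+d]) for d in(-30,-12,-8,8,12,30)])
W=cv2.imread('pics/w5.png')[:,:,::-1].astype(int);print('w lid',W[150,60],W[190,160])
E
```

```text
scene 193 134 [(np.int64(126), np.int64(121), np.int64(100)), (np.int64(127), np.int64(122), np.int64(101)), (np.int64(214), np.int64(213), np.int64(196)), (np.int64(249), np.int64(249), np.int64(241)), (np.int64(133), np.int64(132), np.int64(119)), (np.int64(97), np.int64(141), np.int64(171)), (np.int64(70), np.int64(78), np.int64(83))]
lid 162 205 [(np.int64(126), np.int64(122), np.int64(100)), (np.int64(32), np.int64(30), np.int64(27)), (np.int64(34), np.int64(31), np.int64(29)), (np.int64(37), np.int64(33), np.int64(30)), (np.int64(34), np.int64(30), np.int64(29)), (np.int64(127), np.int64(122), np.int64(101))]
side 259 175 [(np.int64(115), np.int64(110), np.int64(102)), (np.int64(107), np.int64(103), np.int64(91)), (np.int64(117), np.int64(112), np.int64(107)), (np.int64(115), np.int64(110), np.int64(105)), (np.int64(117), np.int64(113), np.int64(108)), (np.int64(89), np.int64(77), np.int64(69)), (np.int64(67), np.int64(41), np.int64(26))]
lid 190 199 [(np.int64(106), np.int64(103), np.int64(90)), (np.int64(31), np.int64(28), np.int64(28)), (np.int64(35), np.int64(33), np.int64(30)), (np.int64(38), np.int64(36), np.int64(34)), (np.int64(37), np.int64(34), np.int64(34)), (np.int64(107), np.int64(104), np.int64(91))]
w lid [40 37 32] [145 135 112]
```

```bash
python3 - <<'E'
from sil import *
ld=lambda n:cv2.resize(cv2.imread(f'pics/{n}.png'),(512,384),interpolation=cv2.INTER_AREA)[:,:,::-1].astype(float)
V=[];L=[]
for n,th in(('scene',.87),('side',.885)):
    f=cv2.GaussianBlur(ld(n+'0'),(3,3),0);m=camera_model(n)
    k=((f[:,:,2]/(f[:,:,0]+1)>th)).astype(np.uint8)
    u,v=proj(n,[622,200,25],m)[0].astype(int)
    nn,lab,st,_=cv2.connectedComponentsWithStats(k);i=lab[v,u];print(n,st[i])
    k=(lab==i).astype(float);V.append((n,m,k))
    l=(f.sum(2)<200).astype(np.uint8);u,v=proj(n,[422,114,9],m)[0].astype(int)
    nn,lab,st,_=cv2.connectedComponentsWithStats(l);i=lab[v,u];print('lid',st[i]);L.append((n,m,(lab==i).astype(float)))
m=dict(np.load('w5.npz'));f=ld('w5');l=(f.sum(2)<220).astype(np.uint8);nn,lab,st,_=cv2.connectedComponentsWithStats(l);i=lab[96,38];print(st[i]);w=('wrist',m,(lab==i).astype(float))
for v in V:print('pot',v[0],fitsil([v],POT,[622,200]))
print('pot both',fitsil(V,POT,[622,200]))
for v in L+[w]:print('lid',v[0],fitsil([v],LID,[422,114]))
print('lid all',fitsil(L+[w],LID,[422,114]))
# pot from the wrist: rim edges row 0
P=ray('w',[(325/1.5625,0),(453/1.5625,0)],57,m);print(P)
E
```

```text
scene [177 125  32  35 895]
lid [146 193  34  27 706]
side [244 171  29  28 728]
lid [176 194  30  14 307]
[  10   26   85   91 6017]
pot scene (array([620.72891235, 201.82061768]), np.float64(98.52549019607842))
pot side (array([617.07363796, 203.15890074]), np.float64(24.1921568627451))
pot both (array([618.05932617, 200.44641113]), np.float64(137.88235294117646))
lid scene (array([422.11669254, 115.61880255]), np.float64(35.207843137254905))
lid side (array([423.37143707, 112.51636505]), np.float64(21.270588235294117))
lid wrist (array([424.21831703, 116.04931736]), np.float64(142.90196078431373))
lid all (array([423.97472954, 116.10840893]), np.float64(232.01176470588234))
[[586.36428149 163.56106882  57.        ]
 [650.10060939 163.55677379  57.        ]]
```

```bash
g='python3 -m crank'
$g '[{"grip":0.01,"x":0.008,"y":0,"z":0.004,"yaw":0},{"grip":0.01,"x":0.023,"y":-0.001,"z":0.01,"yaw":0},{"grip":0.01,"x":0.038,"y":-0.001,"z":0.015,"yaw":0},{"grip":0.01,"x":0.05,"y":-0.002,"z":0.018,"yaw":0},{"grip":0.01,"x":0.058,"y":-0.002,"z":0.02,"yaw":0}]' 40
$g '[{"grip":0.01,"x":0.006,"y":0,"z":0,"yaw":0},{"grip":0.01,"x":0.01,"y":0,"z":0,"yaw":0},{"grip":0.01,"x":0.013,"y":0,"z":0,"yaw":0},{"grip":0.01,"x":0.015,"y":0,"z":0,"yaw":0},{"grip":0.01,"x":0.016,"y":0,"z":0,"yaw":0}]' 40
python3 - <<'E'
from h import *
m=camera_model('wrist');J=grab_frame('wrist')[:,:,::-1];K=grab_frame('side')[:,:,::-1]
np.savez('w6.npz',**m);s=state();print(s['ee_pos'],s['ee_rot'])
o=np.zeros((300,800,3),np.uint8);o[:,:400]=cv2.resize(J,(400,300));o[:,400:]=cv2.resize(K[120:240,180:340],(400,300),interpolation=cv2.INTER_CUBIC);cv2.imwrite('pics/w6.png',o)
E
```

```text
time_s: 12.17
ee_pos: [617.5, 71.1, 148.9]
ee_rot: [-179.9, -0.0, 90.2]
force: [-0.7, 1.6, -2.9]
gripper_width: 15.7
gripper_force: 40.0
time_s: 12.58
ee_pos: [618.5, 84.6, 150.2]
ee_rot: [180.0, -0.0, 90.1]
force: [-0.4, -0.2, -2.7]
gripper_width: 15.9
gripper_force: 40.0
[618.41555611  84.35319396 150.12084781] [ 1.79980727e+02 -1.15192407e-04  9.00384484e+01]
```

View pics/w6.png

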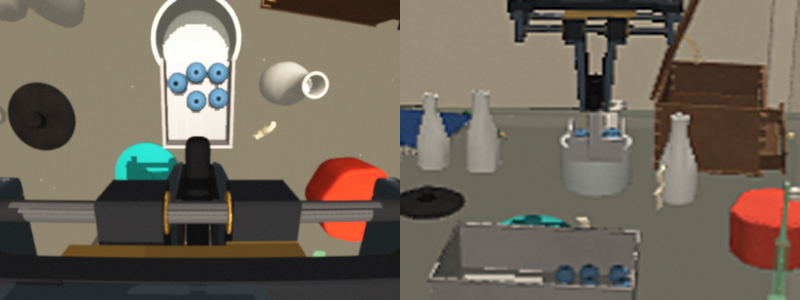

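The wrist view shows the pot's rim spanning (151..241, ~30), with the scoop nose at row ~60 centred over the near half of the mouth.

```bash
python3 - <<'E'
from h import *
m=dict(np.load('w6.npz'))
print(ray('w',np.array([(151,30),(241,30),(196,30),(163,60),(235,60)])*1.28,57,m).round(1))
for y in(195,198,201,204):
    r=proj('w',place([(43.5*np.cos(t),43.5*np.sin(t),57) for t in np.linspace(0,6.283,40)],(618,y,0)),m)/1.28
    print(y,r.min(0).round(1),r.max(0).round(1),r[r[:,0].argmin()].round(1))
print(proj('w',[[618.5-31,179,64+26],[618.5+31,179,90]],m)/1.28)
E
```

```text
[[575.3 206.3  57. ]
 [660.5 206.4  57. ]
 [617.9 206.2  57. ]
 [585.8 179.1  57. ]
 [655.7 179.2  57. ]]
195 [150.6  -7.6] [241.6  89. ] [150.6  38.7]
198 [150.5 -11.2] [241.7  85.9] [150.5  35.4]
201 [150.4 -14.8] [241.9  82.8] [150.4  32. ]
204 [150.2 -18.4] [242.   79.7] [150.2  28.6]
[[159.65469609  56.90583203]
 [233.40896241  56.99345237]]
```

```bash
cat > blue.py <<'E'
from h import *
J=grab_frame('wrist');cv2.imwrite('pics/last.png',J[:,:,::-1])
h=cv2.cvtColor(J,cv2.COLOR_RGB2HSV);k=cv2.inRange(h,(98,90,60),(115,255,255))
n,l,st,c=cv2.connectedComponentsWithStats(k)
print('blobs (400px-wide view):',[(int(s[4]),(q/1.28).round().tolist()) for s,q in zip(st[1:],c[1:]) if s[4]>25])
E
g='python3 -m crank'
$g '[{"grip":0.01,"x":0.005,"y":0,"z":0,"yaw":0},{"grip":0.01,"x":0.015,"y":0,"z":0,"yaw":0},{"grip":0.01,"x":0.03,"y":0,"z":0,"yaw":0},{"grip":0.01,"x":0.015,"y":0,"z":0,"yaw":0},{"grip":0.01,"x":0.005,"y":0,"z":0,"yaw":0}]' 50
$g '[{"grip":0.01,"x":-0.005,"y":0,"z":0,"yaw":0},{"grip":0.01,"x":-0.005,"y":0,"z":0,"yaw":0},{"grip":0.01,"x":-0.005,"y":0,"z":0,"yaw":0},{"grip":0.01,"x":-0.005,"y":0,"z":0,"yaw":0},{"grip":0.01,"x":-0.005,"y":0,"z":0,"yaw":0}]' 50
python3 blue.py
```

```text
time_s: 13.1
ee_pos: [618.3, 90.8, 149.9]
ee_rot: [180.0, -0.0, 90.2]
force: [-0.4, -0.4, -2.3]
gripper_width: 15.5
gripper_force: 50.0
time_s: 13.52
ee_pos: [618.4, 84.8, 150.0]
ee_rot: [180.0, -0.0, 90.1]
force: [0.1, 0.3, -2.4]
gripper_width: 15.5
gripper_force: 50.0
blobs (400px-wide view): [(354, [193.0, 19.0]), (646, [213.0, 35.0]), (289, [182.0, 47.0]), (461, [197.0, 68.0])]
```

```bash
g='python3 -m crank'
$g '[{"grip":0.01,"x":0.005,"y":0,"z":0,"yaw":0},{"grip":0.01,"x":0.015,"y":0,"z":0,"yaw":0},{"grip":0.01,"x":0.03,"y":0,"z":0,"yaw":0},{"grip":0.01,"x":0.015,"y":0,"z":0,"yaw":0},{"grip":0.01,"x":0.005,"y":0,"z":0,"yaw":0}]' 50
$g '[{"grip":0.01,"x":-0.005,"y":0,"z":0,"yaw":0},{"grip":0.01,"x":-0.005,"y":0,"z":0,"yaw":0},{"grip":0.01,"x":-0.005,"y":0,"z":0,"yaw":0},{"grip":0.01,"x":-0.005,"y":0,"z":0,"yaw":0},{"grip":0.01,"x":-0.005,"y":0,"z":0,"yaw":0}]' 50
python3 blue.py; python3 - <<'E'
from h import *
J=cv2.imread('pics/last.png');K=grab_frame('scene')[:,:,::-1]
o=np.zeros((300,800,3),np.uint8);o[:,:400]=cv2.resize(J[0:192,128:384],(400,300),interpolation=cv2.INTER_CUBIC);o[:,400:]=cv2.resize(K[90:240,140:340],(400,300),interpolation=cv2.INTER_CUBIC);cv2.imwrite('pics/v10.png',o)
E
```

```text
time_s: 13.98
ee_pos: [618.3, 91.0, 149.9]
ee_rot: [180.0, 0.0, 90.2]
force: [0.3, -1.6, -1.2]
gripper_width: 15.6
gripper_force: 50.0
time_s: 14.4
ee_pos: [618.3, 84.8, 150.0]
ee_rot: [180.0, -0.0, 90.0]
force: [-0.2, -0.4, -1.7]
gripper_width: 15.8
gripper_force: 50.0
blobs (400px-wide view): [(357, [193.0, 19.0]), (647, [215.0, 36.0]), (287, [196.0, 42.0]), (297, [178.0, 44.0])]
```

All five beads are now in the pot (blobs beyond the nose only). Next I'll carry the scoop back.

```bash
g='python3 -m crank'
$g '[{"grip":0.01,"x":-0.008,"y":0,"z":-0.004,"yaw":0},{"grip":0.01,"x":-0.02,"y":0,"z":-0.01,"yaw":0},{"grip":0.01,"x":-0.036,"y":0,"z":-0.016,"yaw":0},{"grip":0.01,"x":-0.052,"y":0,"z":-0.02,"yaw":0},{"grip":0.01,"x":-0.065,"y":0,"z":-0.02,"yaw":0}]' 50
python3 plan.py 493.5 -370.1 170 13.8 30 618.3 20 170 90; python3 blue.py
```

```text
time_s: 14.92
ee_pos: [619.1, 17.5, 171.7]
ee_rot: [179.8, 0.0, 90.0]
force: [0.2, 0.4, -1.6]
gripper_width: 16.1
gripper_force: 50.0
end of call: x -0.1300 y -0.0416 z -0.0000 yaw 0.4433
end of call: x -0.1353 y 0.0182 z -0.0000 yaw 0.4433
end of call: x -0.1144 y 0.0745 z -0.0000 yaw 0.4433
blobs (400px-wide view): []
```

```bash
g='python3 -m crank'
$g '[{"grip":0.01,"x":-0.026,"y":-0.008,"z":0,"yaw":0.088},{"grip":0.01,"x":-0.052,"y":-0.016,"z":0,"yaw":0.177},{"grip":0.01,"x":-0.078,"y":-0.025,"z":0,"yaw":0.266},{"grip":0.01,"x":-0.104,"y":-0.033,"z":0,"yaw":0.355},{"grip":0.01,"x":-0.13,"y":-0.0415,"z":0,"yaw":0.443}]' 50
$g '[{"grip":0.01,"x":-0.027,"y":0.004,"z":0,"yaw":0.088},{"grip":0.01,"x":-0.054,"y":0.007,"z":0,"yaw":0.177},{"grip":0.01,"x":-0.081,"y":0.011,"z":0,"yaw":0.266},{"grip":0.01,"x":-0.108,"y":0.015,"z":0,"yaw":0.355},{"grip":0.01,"x":-0.135,"y":0.018,"z":0,"yaw":0.443}]' 50
$g '[{"grip":0.01,"x":-0.027,"y":0.018,"z":0,"yaw":0.088},{"grip":0.01,"x":-0.054,"y":0.035,"z":0,"yaw":0.177},{"grip":0.01,"x":-0.08,"y":0.052,"z":0,"yaw":0.266},{"grip":0.01,"x":-0.1,"y":0.065,"z":0,"yaw":0.355},{"grip":0.01,"x":-0.1145,"y":0.0745,"z":0,"yaw":0.443}]' 50
$g '[{"grip":0.01,"x":0,"y":0,"z":0.015,"yaw":0},{"grip":0.01,"x":0,"y":0,"z":0.035,"yaw":0},{"grip":0.01,"x":0,"y":0,"z":0.055,"yaw":0},{"grip":0.01,"x":0,"y":0,"z":0.07,"yaw":0},{"grip":0.01,"x":0,"y":0,"z":0.078,"yaw":0}]' 50
$g '[{"grip":0.01,"x":0,"y":0,"z":0.001,"yaw":0},{"grip":0.01,"x":0,"y":0,"z":0.002,"yaw":0},{"grip":0.01,"x":0,"y":0,"z":0.003,"yaw":0},{"grip":0.01,"x":0,"y":0,"z":0.003,"yaw":0},{"grip":0.01,"x":0,"y":0,"z":0.003,"yaw":0}]' 50
```

```text
time_s: 15.38
ee_pos: [576.3, -111.9, 169.9]
ee_rot: [-180.0, -0.0, 64.4]
force: [-1.1, -0.0, -2.3]
gripper_width: 16.0
gripper_force: 50.0
time_s: 15.8
ee_pos: [534.8, -241.7, 170.0]
ee_rot: [-180.0, -0.0, 39.0]
force: [-0.1, -0.6, -1.4]
gripper_width: 15.7
gripper_force: 50.0
time_s: 16.22
ee_pos: [492.8, -372.9, 169.8]
ee_rot: [180.0, 0.0, 13.5]
force: [-0.4, 0.2, -2.9]
gripper_width: 15.7
gripper_force: 50.0
time_s: 16.63
ee_pos: [492.7, -369.9, 89.7]
ee_rot: [-179.8, 0.1, 13.9]
force: [-1.2, 0.2, -1.6]
gripper_width: 15.5
gripper_force: 50.0
time_s: 17.05
ee_pos: [494.6, -370.7, 89.9]
ee_rot: [179.9, -0.1, 13.9]
force: [0.8, -0.8, -1.4]
gripper_width: 15.8
gripper_force: 50.0
```

```bash
g='python3 -m crank'
$g '[{"grip":0.01,"x":0,"y":0,"z":0.001,"yaw":0},{"grip":0.01,"x":0,"y":0,"z":0.002,"yaw":0},{"grip":0.01,"x":0,"y":0,"z":0.003,"yaw":0},{"grip":0.01,"x":0,"y":0,"z":0.003,"yaw":0},{"grip":0.01,"x":0,"y":0,"z":0.003,"yaw":0}]' 50
$g '[{"grip":0.01,"x":0,"y":0,"z":0.0005,"yaw":0},{"grip":0.01,"x":0,"y":0,"z":0.001,"yaw":0},{"grip":0.01,"x":0,"y":0,"z":0.001,"yaw":0},{"grip":0.01,"x":0,"y":0,"z":0.001,"yaw":0},{"grip":0.01,"x":0,"y":0,"z":0.001,"yaw":0}]' 50
```

```text
time_s: 17.47
ee_pos: [494.0, -370.3, 85.8]
ee_rot: [-180.0, 0.0, 13.9]
force: [1.3, -0.7, -2.0]
gripper_width: 15.6
gripper_force: 50.0
time_s: 17.88
ee_pos: [494.1, -370.4, 84.9]
ee_rot: [-180.0, -0.0, 13.9]
force: [-0.5, -0.6, -2.4]
gripper_width: 15.5
gripper_force: 50.0
```

```bash
g='python3 -m crank'
$g '[{"grip":0.01,"x":0,"y":0,"z":0.0005,"yaw":0},{"grip":0.01,"x":0,"y":0,"z":0.001,"yaw":0},{"grip":0.01,"x":0,"y":0,"z":0.001,"yaw":0},{"grip":0.01,"x":0,"y":0,"z":0.001,"yaw":0},{"grip":0.01,"x":0,"y":0,"z":0.001,"yaw":0}]' 20
```

```text
time_s: 18.3
ee_pos: [494.0, -370.4, 84.4]
ee_rot: [180.0, -0.0, 13.9]
force: [-3.0, 0.7, 4.9]
gripper_width: 15.8
gripper_force: 20.0
```

```bash
g='python3 -m crank'
$g '[{"grip":0.016,"x":0,"y":0,"z":-0.0005,"yaw":0},{"grip":0.025,"x":0,"y":0,"z":-0.0005,"yaw":0},{"grip":0.04,"x":0,"y":0,"z":-0.0005,"yaw":0},{"grip":0.06,"x":0,"y":0,"z":-0.0005,"yaw":0},{"grip":0.06,"x":0,"y":0,"z":-0.0005,"yaw":0}]' 20
$g '[{"grip":0.06,"x":0,"y":0,"z":-0.01,"yaw":0},{"grip":0.06,"x":0,"y":0,"z":-0.03,"yaw":0},{"grip":0.06,"x":0,"y":0,"z":-0.06,"yaw":0},{"grip":0.06,"x":0,"y":0,"z":-0.09,"yaw":0},{"grip":0.06,"x":0,"y":0,"z":-0.105,"yaw":0}]' 20
python3 plan.py 424 115 150 14 35 494 -370.4 189 13.9; python3 - <<'E'
from sil import *
# scoop check: grip-bar dark mask vs side view shift
f=grab_frame('side').astype(float);f0=cv2.resize(cv2.imread('pics/side0.png'),(512,384),interpolation=cv2.INTER_AREA)[:,:,::-1].astype(float)
for a in(f,f0):
    k=(a.sum(2)<130)[255:285,140:205];v,u=np.nonzero(k);print(k.sum(),u.mean(),v.mean(),np.polyfit(u,v,1)[0])
d=np.abs(f-f0).sum(2)[255:325,140:240];print('diff mean',d.mean())
E
```

```text
time_s: 18.72
ee_pos: [494.3, -370.3, 84.1]
ee_rot: [-180.0, -0.0, 13.9]
force: [-0.3, -0.4, -0.6]
gripper_width: 39.9
gripper_force: 0.0
time_s: 19.13
ee_pos: [495.5, -371.3, 194.1]
ee_rot: [179.7, -0.2, 13.9]
force: [0.5, -0.7, -0.2]
gripper_width: 59.8
gripper_force: 0.0
end of call: x 0.0162 y -0.1627 z 0.0130 yaw -0.0006
end of call: x 0.0163 y -0.1627 z 0.0130 yaw -0.0006
end of call: x 0.0164 y -0.1626 z 0.0130 yaw -0.0006
591 33.25042301184433 15.622673434856177 -0.09417219276938033
577 33.2686308492201 14.452339688041594 -0.10154985547236386
diff mean 41.930142857142854
```

The scoop stands as it did at the start: its bar is at the same slope, within 1 px. Next is the lid.

```bash
g='python3 -m crank'
$g '[{"grip":0.06,"x":0.003,"y":-0.032,"z":0,"yaw":0},{"grip":0.06,"x":0.006,"y":-0.064,"z":0,"yaw":0},{"grip":0.06,"x":0.01,"y":-0.097,"z":0,"yaw":0},{"grip":0.06,"x":0.013,"y":-0.13,"z":0,"yaw":0},{"grip":0.06,"x":0.016,"y":-0.163,"z":0,"yaw":0}]' 20
$g '[{"grip":0.06,"x":0.003,"y":-0.032,"z":0,"yaw":0},{"grip":0.06,"x":0.006,"y":-0.064,"z":0,"yaw":0},{"grip":0.06,"x":0.01,"y":-0.097,"z":0,"yaw":0},{"grip":0.06,"x":0.013,"y":-0.13,"z":0,"yaw":0},{"grip":0.06,"x":0.016,"y":-0.163,"z":0,"yaw":0}]' 20
$g '[{"grip":0.06,"x":0.002,"y":-0.03,"z":0.005,"yaw":0},{"grip":0.06,"x":0.0,"y":-0.06,"z":0.01,"yaw":0},{"grip":0.06,"x":-0.015,"y":-0.08,"z":0.015,"yaw":0},{"grip":0.06,"x":-0.03,"y":-0.09,"z":0.02,"yaw":0},{"grip":0.06,"x":-0.04,"y":-0.1,"z":0.02,"yaw":0}]' 20
$g '[{"grip":0.06,"x":0,"y":0,"z":0,"yaw":0},{"grip":0.06,"x":0,"y":0,"z":0,"yaw":0},{"grip":0.06,"x":0,"y":0,"z":0,"yaw":0},{"grip":0.06,"x":0,"y":0,"z":0,"yaw":0},{"grip":0.06,"x":0,"y":0,"z":0,"yaw":0}]' 20
python3 - <<'E'
from sil import *
m=camera_model('wrist');J=grab_frame('wrist');cv2.imwrite('pics/w7.png',J[:,:,::-1]);np.savez('w7.npz',**m)
print(state()['ee_pos']);u,v=proj('wrist',[424,115,10],m)[0];print(u,v)
l=cv2.inRange(J.sum(2).astype(np.int32),0,200);nn,lab,st,c=cv2.connectedComponentsWithStats(l)
for s,q in zip(st[1:],c[1:]):
    if s[4]>300: print(s,q)
E
```

```text
time_s: 19.6
ee_pos: [469.8, -206.8, 189.3]
ee_rot: [-180.0, 0.0, 13.9]
force: [0.4, 0.8, 0.4]
gripper_width: 59.9
gripper_force: 0.0
time_s: 20.02
ee_pos: [446.1, -44.7, 189.4]
ee_rot: [-180.0, -0.0, 13.9]
force: [0.4, -0.2, 0.7]
gripper_width: 59.8
gripper_force: 0.0
time_s: 20.43
ee_pos: [381.4, 42.0, 168.5]
ee_rot: [-180.0, 0.2, 14.0]
force: [0.5, 0.6, 0.5]
gripper_width: 59.9
gripper_force: 0.0
time_s: 20.85
ee_pos: [384.9, 40.8, 169.6]
ee_rot: [180.0, -0.0, 13.9]
force: [-0.2, -0.1, -1.0]
gripper_width: 59.8
gripper_force: 0.0
[384.66900748  40.86211858 169.54924559]
189.5129912317368 124.47173392039403
[ 147   82   84   85 5585] [188.77958818 123.82452999]
[    0   208   512   176 61282] [248.02610881 313.06191051]
```

```bash
python3 - <<'E'
from sil import *
m=dict(np.load('w7.npz'));J=cv2.imread('pics/w7.png')
l=cv2.inRange(J.sum(2).astype(np.int32),0,200);nn,lab,st,c=cv2.connectedComponentsWithStats(l)
k=(lab==lab[124,189]).astype(float)
# fill knob highlights
k=cv2.morphologyEx(k,cv2.MORPH_CLOSE,np.ones((9,9)))
print(fitsil([('wrist',m,k)],LID,[424,115]))
E
python3 plan.py 424 115 80 13.9
```

```text
(array([422.96081739, 115.89184148]), np.float64(96.95686274509804))
end of call: x 0.0559 y -0.0626 z 0.0895 yaw -0.0008
```

```bash
g='python3 -m crank'
$g '[{"grip":0.06,"x":0.014,"y":-0.016,"z":0.02,"yaw":0},{"grip":0.06,"x":0.028,"y":-0.032,"z":0.045,"yaw":0},{"grip":0.06,"x":0.042,"y":-0.048,"z":0.07,"yaw":0},{"grip":0.06,"x":0.052,"y":-0.06,"z":0.09,"yaw":0},{"grip":0.06,"x":0.055,"y":-0.0635,"z":0.1,"yaw":0}]' 20
$g '[{"grip":0.06,"x":0,"y":0,"z":0.01,"yaw":0},{"grip":0.06,"x":0,"y":0,"z":0.02,"yaw":0},{"grip":0.06,"x":0,"y":0,"z":0.028,"yaw":0},{"grip":0.06,"x":0,"y":0,"z":0.028,"yaw":0},{"grip":0.06,"x":0,"y":0,"z":0.028,"yaw":0}]' 20
python3 plan.py 423 115.8 26 13.9
```

```text
time_s: 21.32
ee_pos: [422.6, 117.3, 67.2]
ee_rot: [-180.0, 0.1, 14.0]
force: [-0.5, -0.2, -0.0]
gripper_width: 60.1
gripper_force: 0.0
time_s: 21.73
ee_pos: [422.1, 115.9, 41.2]
ee_rot: [-180.0, 0.0, 13.9]
force: [0.3, 1.2, -0.2]
gripper_width: 59.9
gripper_force: 0.0
end of call: x 0.0008 y 0.0003 z 0.0152 yaw -0.0003
```

```bash
g='python3 -m crank'
$g '[{"grip":0.06,"x":0.001,"y":0,"z":0.005,"yaw":0},{"grip":0.06,"x":0.001,"y":0,"z":0.01,"yaw":0},{"grip":0.06,"x":0.001,"y":0,"z":0.0145,"yaw":0},{"grip":0.04,"x":0.001,"y":0,"z":0.0145,"yaw":0},{"grip":0.03,"x":0.001,"y":0,"z":0.0145,"yaw":0}]' 25
$g '[{"grip":0.024,"x":0,"y":0,"z":0,"yaw":0},{"grip":0.018,"x":0,"y":0,"z":0,"yaw":0},{"grip":0.014,"x":0,"y":0,"z":0,"yaw":0},{"grip":0.014,"x":0,"y":0,"z":0,"yaw":0},{"grip":0.014,"x":0,"y":0,"z":0,"yaw":0}]' 25
python3 -c "
from workcell import state;print(state()['ee_pos'])"
```

```text
time_s: 22.15
ee_pos: [422.8, 116.3, 26.7]
ee_rot: [-180.0, 0.0, 13.9]
force: [0.8, 0.8, -0.2]
gripper_width: 49.4
gripper_force: 0.0
time_s: 22.57
ee_pos: [423.1, 116.4, 27.1]
ee_rot: [-180.0, -0.0, 13.9]
force: [-0.3, 0.4, 0.8]
gripper_width: 18.9
gripper_force: 25.0
[423.10013166 116.3997041   27.09088628]
```

```bash
g='python3 -m crank'
$g '[{"grip":0.014,"x":0,"y":0,"z":-0.01,"yaw":0},{"grip":0.014,"x":0,"y":0,"z":-0.03,"yaw":0},{"grip":0.014,"x":0,"y":0,"z":-0.06,"yaw":0},{"grip":0.014,"x":0,"y":0,"z":-0.09,"yaw":0},{"grip":0.014,"x":0,"y":0,"z":-0.11,"yaw":0}]' 25
python3 plan.py 500 165 140 13.9 20
```

```text
time_s: 22.98
ee_pos: [423.7, 116.5, 139.3]
ee_rot: [-180.0, -0.2, 13.9]
force: [0.1, 0.0, -1.1]
gripper_width: 18.7
gripper_force: 25.0
end of call: x 0.0857 y -0.0287 z -0.0007 yaw 0.0002
```

```bash
g='python3 -m crank'
$g '[{"grip":0.014,"x":0.012,"y":-0.004,"z":0,"yaw":0},{"grip":0.014,"x":0.032,"y":-0.011,"z":0,"yaw":0},{"grip":0.014,"x":0.054,"y":-0.018,"z":0,"yaw":0},{"grip":0.014,"x":0.074,"y":-0.025,"z":0,"yaw":0},{"grip":0.014,"x":0.086,"y":-0.029,"z":0,"yaw":0}]' 25
$g '[{"grip":0.014,"x":0,"y":0,"z":0,"yaw":0},{"grip":0.014,"x":0,"y":0,"z":0,"yaw":0},{"grip":0.014,"x":0,"y":0,"z":0,"yaw":0},{"grip":0.014,"x":0,"y":0,"z":0,"yaw":0},{"grip":0.014,"x":0,"y":0,"z":0,"yaw":0}]' 25
python3 - <<'E'
from sil import *
m=camera_model('wrist');J=grab_frame('wrist');np.savez('w8.npz',**m);cv2.imwrite('pics/w8.png',J[:,:,::-1])
print(state()['ee_pos'],proj('wrist',[[618,201,57],[618,201,0]],m))
f=cv2.GaussianBlur(J,(5,5),0).astype(float);k=(f[:,:,2]/(f[:,:,0]+1)>.88).astype(np.uint8)
u,v=proj('wrist',[618,201,57],m)[0].astype(int)
print([tuple(int(c) for c in J[v,u+d]) for d in(-100,-80,-60,-40,0,40,60,80,100)])
k=cv2.morphologyEx(k,cv2.MORPH_CLOSE,np.ones((25,25)));k=cv2.morphologyEx(k,cv2.MORPH_OPEN,np.ones((7,7)))
n,lab,st,c=cv2.connectedComponentsWithStats(k);print(st[lab[v,u]])
k=(lab==lab[v,u]).astype(float);cv2.imwrite('pics/w8k.png',k*255)
print(fitsil([('wrist',m,k)],POT,[618,201],R=110))
E
```

```text
time_s: 23.4
ee_pos: [501.5, 166.5, 135.9]
ee_rot: [-180.0, -0.0, 13.9]
force: [0.6, -0.2, -0.9]
gripper_width: 18.9
gripper_force: 25.0
time_s: 23.82
ee_pos: [498.7, 164.7, 136.8]
ee_rot: [180.0, 0.0, 13.9]
force: [0.1, -0.2, -0.2]
gripper_width: 18.8
gripper_force: 25.0
[498.87018484 164.78000086 136.96546628] [[242.95715703  31.27395915]
 [244.90737043  45.77558661]]
[(170, 157, 133), (168, 158, 131), (165, 154, 127), (109, 108, 98), (234, 239, 236), (255, 255, 254), (197, 194, 177), (166, 153, 128), (168, 156, 131)]
[  186     0   124    98 10306]
(array([617.95507995, 197.9278199 ]), np.float64(115.11372549019606))[ WARN:0@0.845] global loadsave.cpp:1063 imwrite_ Unsupported depth image for selected encoder is fallbacked to CV_8U.
```

```bash
g='python3 -m crank'; python3 plan.py 618 198.3 112 13.9 15
```

```text
end of call: x 0.0618 y -0.0020 z 0.0125 yaw -0.0001
end of call: x 0.0618 y -0.0020 z 0.0125 yaw -0.0001
```

```bash
g='python3 -m crank'
$g '[{"grip":0.014,"x":0.006,"y":0,"z":0,"yaw":0},{"grip":0.014,"x":0.018,"y":-0.0005,"z":0,"yaw":0},{"grip":0.014,"x":0.032,"y":-0.001,"z":0,"yaw":0},{"grip":0.014,"x":0.046,"y":-0.0015,"z":0,"yaw":0},{"grip":0.014,"x":0.06,"y":-0.002,"z":0,"yaw":0}]' 25
$g '[{"grip":0.014,"x":0.014,"y":-0.0005,"z":0.004,"yaw":0},{"grip":0.014,"x":0.028,"y":-0.001,"z":0.01,"yaw":0},{"grip":0.014,"x":0.042,"y":-0.0015,"z":0.017,"yaw":0},{"grip":0.014,"x":0.055,"y":-0.002,"z":0.022,"yaw":0},{"grip":0.014,"x":0.0635,"y":-0.002,"z":0.025,"yaw":0}]' 25
$g '[{"grip":0.014,"x":0,"y":0,"z":0,"yaw":0},{"grip":0.014,"x":0,"y":0,"z":0,"yaw":0},{"grip":0.014,"x":0,"y":0,"z":0,"yaw":0},{"grip":0.014,"x":0,"y":0,"z":0,"yaw":0},{"grip":0.014,"x":0,"y":0,"z":0,"yaw":0}]' 25
python3 plan.py 618 198.3 88 13.9
```

```text
time_s: 24.28
ee_pos: [558.2, 181.7, 137.2]
ee_rot: [-180.0, -0.0, 13.9]
force: [0.7, 0.2, -0.2]
gripper_width: 19.0
gripper_force: 25.0
time_s: 24.7
ee_pos: [619.6, 199.0, 111.2]
ee_rot: [-180.0, -0.0, 13.9]
force: [-0.4, -0.1, -0.8]
gripper_width: 19.2
gripper_force: 25.0
time_s: 25.12
ee_pos: [618.0, 198.7, 112.6]
ee_rot: [-180.0, -0.0, 13.9]
force: [0.9, -0.9, -1.5]
gripper_width: 18.8
gripper_force: 25.0
end of call: x -0.0001 y 0.0003 z 0.0246 yaw 0.0003
```

```bash
g='python3 -m crank'
$g '[{"grip":0.014,"x":0,"y":0,"z":0.006,"yaw":0},{"grip":0.014,"x":0,"y":0,"z":0.013,"yaw":0},{"grip":0.014,"x":0,"y":0,"z":0.02,"yaw":0},{"grip":0.014,"x":0,"y":0,"z":0.025,"yaw":0},{"grip":0.014,"x":0,"y":0,"z":0.027,"yaw":0}]' 25
$g '[{"grip":0.014,"x":0,"y":0,"z":0.001,"yaw":0},{"grip":0.014,"x":0,"y":0,"z":0.002,"yaw":0},{"grip":0.014,"x":0,"y":0,"z":0.003,"yaw":0},{"grip":0.014,"x":0,"y":0,"z":0.003,"yaw":0},{"grip":0.014,"x":0,"y":0,"z":0.003,"yaw":0}]' 25
```

```text
time_s: 25.53
ee_pos: [617.5, 198.5, 83.3]
ee_rot: [180.0, 0.2, 13.9]
force: [-0.0, -0.1, -1.2]
gripper_width: 18.7
gripper_force: 25.0
time_s: 25.95
ee_pos: [618.6, 198.8, 82.1]
ee_rot: [-180.0, -0.0, 13.9]
force: [0.5, 0.3, -0.6]
gripper_width: 18.8
gripper_force: 25.0
```

```bash
g='python3 -m crank'
$g '[{"grip":0.014,"x":0,"y":0,"z":0.001,"yaw":0},{"grip":0.014,"x":0,"y":0,"z":0.0015,"yaw":0},{"grip":0.014,"x":0,"y":0,"z":0.0015,"yaw":0},{"grip":0.014,"x":0,"y":0,"z":0.0015,"yaw":0},{"grip":0.014,"x":0,"y":0,"z":0.0015,"yaw":0}]' 25
$g '[{"grip":0.014,"x":0,"y":0,"z":0.0005,"yaw":0},{"grip":0.014,"x":0,"y":0,"z":0.001,"yaw":0},{"grip":0.014,"x":0,"y":0,"z":0.001,"yaw":0},{"grip":0.014,"x":0,"y":0,"z":0.001,"yaw":0},{"grip":0.014,"x":0,"y":0,"z":0.001,"yaw":0}]' 25
```

```text
time_s: 26.37
ee_pos: [618.4, 198.8, 80.5]
ee_rot: [-180.0, -0.0, 13.9]
force: [1.2, -0.6, -1.3]
gripper_width: 18.7
gripper_force: 25.0
time_s: 26.78
ee_pos: [618.6, 198.8, 80.1]
ee_rot: [-180.0, -0.0, 13.9]
force: [-1.9, -1.0, 4.9]
gripper_width: 18.7
gripper_force: 25.0
```

Contact came at z = 80, the seated height. I'll release the lid slowly, go up and look.

```bash
g='python3 -m crank'
$g '[{"grip":0.02,"x":0,"y":0,"z":-0.0003,"yaw":0},{"grip":0.025,"x":0,"y":0,"z":-0.0003,"yaw":0},{"grip":0.032,"x":0,"y":0,"z":-0.0003,"yaw":0},{"grip":0.04,"x":0,"y":0,"z":-0.0003,"yaw":0},{"grip":0.04,"x":0,"y":0,"z":-0.0003,"yaw":0}]' 20
$g '[{"grip":0.04,"x":0,"y":0,"z":-0.01,"yaw":0},{"grip":0.04,"x":0,"y":0,"z":-0.03,"yaw":0},{"grip":0.04,"x":0,"y":0,"z":-0.06,"yaw":0},{"grip":0.04,"x":0,"y":0,"z":-0.09,"yaw":0},{"grip":0.04,"x":0,"y":0,"z":-0.11,"yaw":0}]' 20
$g '[{"grip":0.04,"x":-0.02,"y":0,"z":-0.01,"yaw":0},{"grip":0.04,"x":-0.05,"y":0,"z":-0.02,"yaw":0},{"grip":0.04,"x":-0.08,"y":0,"z":-0.03,"yaw":0},{"grip":0.04,"x":-0.1,"y":0,"z":-0.04,"yaw":0},{"grip":0.04,"x":-0.11,"y":0,"z":-0.05,"yaw":0}]' 20
python3 - <<'E'
from h import *
K=grab_frame('side')[:,:,::-1];J=grab_frame('scene')[:,:,::-1];W=grab_frame('wrist')[:,:,::-1]
r=lambda a,w,h:cv2.resize(a,(w,h),interpolation=cv2.INTER_CUBIC)
o=np.vstack([np.hstack([r(K[150:225,210:310],400,300),r(W,400,300)]),np.hstack([r(K[140:330,130:383],400,300),r(J[90:330,140:460],400,300)])])
cv2.imwrite('pics/fin.png',o)
E
```

```text
time_s: 27.2
ee_pos: [618.3, 198.7, 79.3]
ee_rot: [-180.0, 0.0, 13.9]
force: [-1.0, 0.5, -0.6]
gripper_width: 39.4
gripper_force: 0.0
time_s: 27.62
ee_pos: [619.4, 199.0, 193.5]
ee_rot: [-180.0, -0.3, 13.9]
force: [1.2, -0.2, 0.4]
gripper_width: 39.8
gripper_force: 0.0
time_s: 28.03
ee_pos: [509.2, 171.7, 241.2]
ee_rot: [-180.0, 0.0, 13.9]
force: [0.3, -0.4, -0.6]
gripper_width: 39.9
gripper_force: 0.0
```

View pics/fin.png

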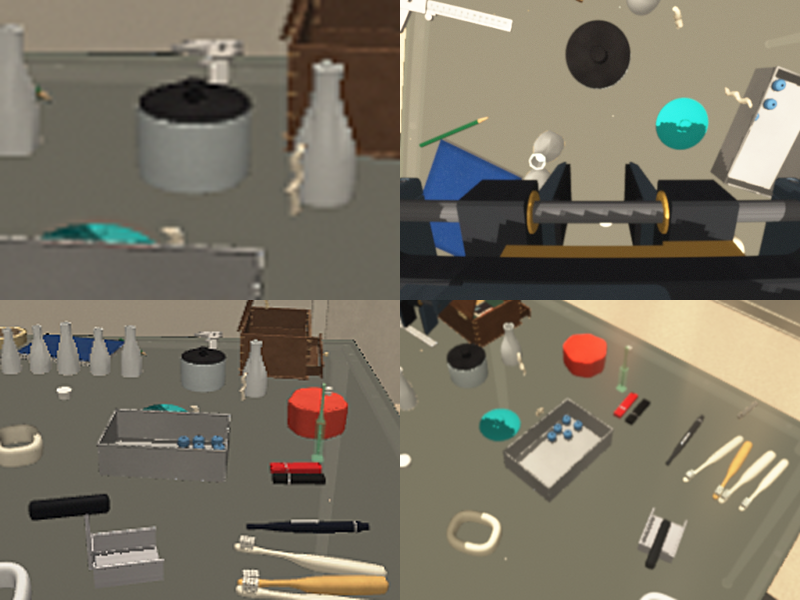

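The last picture shows the lid flat on the pot (195,100) and the scoop standing empty. Five beads are still in the tray and the bottle is upright.

```bash
python3 -c "
from workcell import *
print(job_done())"
```

```text
the job is handed in; nothing more can be done
None
```

Job handed in at about 28 s on the robot's clock: five beads in the closed pot, five left in the tray, the scoop standing empty on the table, and the bottle untouched; the hand-in returned no verdict.

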